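Lid and clip the vial carrier

TASK

Take the lid by its bar, set it squarely on the open vial box so that it lies flat on the rubber seal, and let go of it with all four clips still up. Then press the four clips down until each snaps fully shut over the box's rim, in opposite-corner order: after the first clip do the one diagonally across from it, and only then the other two. Set the lid down gently and press no harder than a clip needs (a clear click; keep under 20 N) so that the seal is not crushed, and leave the two loose vials standing where they are.

Things in the scene. Friction and masses are not known exactly. Their poses are not given: they have to be found in the camera images.
- box: open white vial box fixed to the bench, rim 240 x 160 mm (x by y), 75 mm high, vials inside; on the rim a black rubber seal 8 mm high, opening 216 x 136 mm, top 83 mm above the bench. The seal is springy: the lid on it sinks about 1 mm per 5 N pressed, solid after 6 mm. Origin: centre of the underside; x along the long side, z up
- lid: loose grey lid, 240 x 160 mm (x by y), about 0.5 kg; a skirt 211 x 131 mm, 10 mm deep, drops into the seal's opening. Grip bar on top: 70 mm along x, 16 mm wide (y), 20 mm tall. Origin: centre of the bar, 30 mm above the lid's flat top, 36 mm above the face that lies on the seal, 46 mm above the skirt's foot; 119 mm above the bench when seated. x along the long side. Goes on either way round
- hinge_a (a point): point on the lid's flat top under the hinge of steel clip_a (x +75, y +36 mm in the lid's frame; hinge line along x). The clip is a plate 26 mm wide, reaching 51 mm outward (away from the bar) when shut, hook at its end. Its hinge block is shimmed: a shut clip's top face is 12 to 24 mm above this point, different at each corner and each time, not measured: feel for it
- hinge_b (a point): point on the lid's flat top under the hinge of steel clip_b (x -75, y +36 mm in the lid's frame; hinge line along x). The clip is a plate 26 mm wide, reaching 51 mm outward (away from the bar) when shut, hook at its end. Its hinge block is shimmed: a shut clip's top face is 12 to 24 mm above this point, different at each corner and each time, not measured: feel for it
- hinge_c (a point): point on the lid's flat top under the hinge of steel clip_c (x -75, y -36 mm in the lid's frame; hinge line along x). The clip is a plate 26 mm wide, reaching 51 mm outward (away from the bar) when shut, hook at its end. Its hinge block is shimmed: a shut clip's top face is 12 to 24 mm above this point, different at each corner and each time, not measured: feel for it
- hinge_d (a point): point on the lid's flat top under the hinge of steel clip_d (x +75, y -36 mm in the lid's frame; hinge line along x). The clip is a plate 26 mm wide, reaching 51 mm outward (away from the bar) when shut, hook at its end. Its hinge block is shimmed: a shut clip's top face is 12 to 24 mm above this point, different at each corner and each time, not measured: feel for it
- clip_a (a joint): angle of clip_a, rad: 0 shut, 0.75 fully raised; starts at 0.4 to 0.65. Diagonally across is clip_c. Press down from above 25 to 40 mm out from the hinge: it stays where left while raised, then resists with 9 to 14 N (at 38 mm; more nearer the hinge) about 6 mm above shut, and snaps home by itself; released before that it springs back up. Pressing on only squeezes the seal
- clip_b (a joint): angle of clip_b, rad: 0 shut, 0.75 fully raised; starts at 0.4 to 0.65. Diagonally across is clip_d. Press down from above 25 to 40 mm out from the hinge: it stays where left while raised, then resists with 9 to 14 N (at 38 mm; more nearer the hinge) about 6 mm above shut, and snaps home by itself; released before that it springs back up. Pressing on only squeezes the seal
- clip_c (a joint): angle of clip_c, rad: 0 shut, 0.75 fully raised; starts at 0.4 to 0.65. Diagonally across is clip_a. Press down from above 25 to 40 mm out from the hinge: it stays where left while raised, then resists with 9 to 14 N (at 38 mm; more nearer the hinge) about 6 mm above shut, and snaps home by itself; released before that it springs back up. Pressing on only squeezes the seal
- clip_d (a joint): angle of clip_d, rad: 0 shut, 0.75 fully raised; starts at 0.4 to 0.65. Diagonally across is clip_b. Press down from above 25 to 40 mm out from the hinge: it stays where left while raised, then resists with 9 to 14 N (at 38 mm; more nearer the hinge) about 6 mm above shut, and snaps home by itself; released before that it springs back up. Pressing on only squeezes the seal
- vial_1: small amber glass vial with a metal cap, 24 mm across, 48 mm tall; may stand between the box and the lid; not to be moved. Origin: centre of its underside
- vial_2: a second such vial; not to be moved. Origin: centre of its underside

How it is judged:
On the way, in this order (a step that is already met when the one before it is completed fails the run):
1. the lid lies flat and square on the seal, all four clips still up, and the fingers have let go (x of lid in the frame of box between -0.006 and 0.006 m and y of lid in the frame of box between -0.006 and 0.006 m and z of lid in the frame of box between 0.108 and 0.1225 m and angle between the x axis of lid and the x axis of box, either way round below 0.06 rad and angle between lid's own z axis and vertical below 0.04 rad and value of joint each of clip_a, clip_b, clip_c, clip_d above 0.25 rad and contact force between the fingers and lid below 0.1 N), for 0.1 s.
2. a first clip and the one diagonally across from it are snapped shut, the other two still up (((value of joint each of clip_a, clip_c below 0.03 rad and value of joint each of clip_b, clip_d above 0.25 rad) or (value of joint each of clip_b, clip_d below 0.03 rad and value of joint each of clip_a, clip_c above 0.25 rad))), for 0.1 s.
At the end, for the whole second after the job is handed in: The lid lies on the box's seal within 6 mm of centre and 0.06 rad of square, flat and at rest, and all four clips are shut (under 0.03 rad) (x of lid in the frame of box between -0.006 and 0.006 m and y of lid in the frame of box between -0.006 and 0.006 m and z of lid in the frame of box between 0.108 and 0.1225 m and angle between the x axis of lid and the x axis of box, either way round below 0.06 rad and angle between lid's own z axis and vertical below 0.04 rad and value of joint each of clip_a, clip_b, clip_c, clip_d below 0.03 rad and linear speed of lid below 0.02 m/s); the robot touches nothing.
It fails at once if more than 28 N between lid and box, the lid's weight included (the seal is crushed) (contact force between lid and box above 28 N).
It fails at once if a clip shut before the lid is on the box (value of joint any of clip_a, clip_b, clip_c, clip_d below 0.03 rad and (horizontal distance between lid and box above 0.02 m or z of lid in the frame of box above 0.13 m)).
It fails at once if two neighbouring clips shut while the other two are open (not opposite-corner order) ((value of joint each of clip_a, clip_b below 0.03 rad and not (value of joint clip_c below 0.03 rad) and not (value of joint clip_d below 0.03 rad)) or (value of joint each of clip_b, clip_c below 0.03 rad and not (value of joint clip_d below 0.03 rad) and not (value of joint clip_a below 0.03 rad)) or (value of joint each of clip_c, clip_d below 0.03 rad and not (value of joint clip_a below 0.03 rad) and not (value of joint clip_b below 0.03 rad)) or (value of joint each of clip_d, clip_a below 0.03 rad and not (value of joint clip_b below 0.03 rad) and not (value of joint clip_c below 0.03 rad))).
It fails at once if a loose vial moved by more than 15 mm (distance of any of vial_1, vial_2 from where it was at the start of the episode above 0.015 m).
It also fails if it takes over 72 s, if anything falls off the work surface, if the arm or the gripper's body presses on something with over 40 N, if the wrist force passes 120 N, or if a joint passes its speed limit or range.

ROBOT

A 6-joint arm with a two-finger parallel gripper is mounted at the origin on the work surface. World frame = base frame: x ahead of the robot, y to its left, z up, the work surface at z = 0. Lengths are in m, angles in rad, forces in N, time in s.
With the tool pointing down it reaches from about 0.25 to 0.775 m from the base axis. Payload 4 kg.
Tool frame: the origin (TCP) lies at the centre of the arm's flange, where the gripper is bolted on; the fingertips stand 199 mm ahead of it and the grasp point (between the pads) lies 180 mm ahead of it (robot.tcp_to_tips is the distance from the TCP to the fingertips, in m); z points along the fingers, y is the line along which they close (so a half turn about z gives the same grasp; the last joint's range is limited). The gripper opens to 94 mm and grips with 3 to 60 N. Pads are 16 mm wide; open, the fingers measure 119 mm over their backs; the gripper's body (75 mm by 177 mm) begins 78 mm behind the grasp point.
Start: joints at [-0.103, 0.087, 1.371, -0, 1.684, -0.103], TCP at [0.55, -0, 0.405] pointing down, gripper open.
Joint ranges: [-3.1, 3.1], [-0.76, 2.03], [0.27, 2.55], [-1.08, 4.22], [0.17, 2.65], [-2.57, 2.57]. Speed limits (rad/s): [2.79, 2.79, 3.14, 3.14, 3.14, 3.14].

INTERFACE

Orientations are given as [roll, pitch, yaw] about the fixed x, y, z axes, in that order (R = Rz(yaw) Ry(pitch) Rx(roll)).
In Python, from bench import telemetry, snapshot, ticket, robot gives the robot as it stands.
- The arm moves only by the tool apply_moves, never from a script. Its argument "moves" is a list that holds one entry, the list of rows, each a list of 5 numbers: the shift along the tool's x, y, z in units of 50 mm (1.0 is 50 mm), then the turn about the tool's z in units of 10 degrees (1.0 is 10 degrees), then the closure, from 0 (fully open) to 1 (shut). A call has 1 to 10 rows; each row is the pose to reach, as a shift and turn from the pose commanded when the call began, along the tool's axes at that moment; what a row does not reach only later rows make up. A row lasts 1/8 s, in which the tool goes at most 62.5 mm and 10.7 degrees, less where a joint would pass 70% of its speed; a pose out of reach is approached as far as the arm can. A call with a gripper value outside its range is refused whole. The fingers move at their own pace and stop on an object; the grip force is fixed at half the most. Time passes only in rows, so rows that repeat a pose let the fingers close. It gives the time, the measured TCP pose, the force, the opening and the grip force at its end, in the units of the state.
- telemetry.get_obs(): the state, without advancing time (a new reading comes with each control period).
- snapshot(name): name is "scene" or "side" or "wrist"; returns a dict with "image" (420x560x3 uint8, red, green, blue), "fovy" (degrees; the focal length in pixels is half the picture's height over the tangent of half this angle, whatever the lens; pixels are square), "cx", "cy" (the principal point, pixels), "D" ([k1, k2, p1, p2, k3] as OpenCV has them; the pictures are not rectified), "R" (3x3) and "t" (3): a world point X has camera coordinates R X + t. Camera axes: x right, y down, z forward; pixel columns grow to the right and rows downward; lengths in m; the calibration is good to about 2 mm. A picture is of the moment at which its call begins. There is no depth.
- ticket.close_job(): hands the job in; it is judged then, once.
The state is a dict: "time": time; "joint_positions": joint angles; "qvel": joint speeds; "joint_torque": joint torques, N m; "tool_pos": TCP position; "ee_rot": TCP orientation; "wrist_force": force on the tool from outside, world axes, zero at the start; "wrist_torque": the same for the moment, N m; "width": finger opening in m; "finger_force": force on a finger pad.
Only numpy, scipy, OpenCV 4.12 (cv2) and the standard library are available. Lean on these libraries where they do the work, as an engineer would, in place of code of your own. Each camera call takes 0.05 s, during which the arm holds its last target. There are 200 camera calls.

## Working session

There is one attempt and no reset: what is moved stays moved. The work goes in short steps, Python scripts to look and compute and a tool call to move; the robot and the scene stay as the last step left them, time stands still between calls to the robot, and variables do not carry over. Pictures are saved under pics/ and viewed, at most 10 in all, crops included, and the job is handed in when it is done.

Besides the shell and the picture viewer there is one more tool, called after ">>>" by a JSON object that holds its "fn" and its "kwargs". apply_moves: Moves the arm, as the interface text tells. Its arguments: {"type":"object","properties":{"moves":{"type":"array","items":{"type":"array","items":{"type":"array","items":{"type":"number"}}}}},"required":["moves"]}

```bash
mkdir -p pics; ls
python3 - <<'E'
from bench import telemetry, snapshot, robot
import cv2, numpy as np, pickle
o=telemetry.get_obs(); print(o)
d={}
for n in ["scene","side","wrist"]:
    s=snapshot(n); d[n]=s
    cv2.imwrite(f"pics/{n}0.png",s["image"][:,:,::-1])
    print(n,s["fovy"],s["cx"],s["cy"],s["D"],np.round(-np.array(s["R"]).T@s["t"],3),np.round(s["R"],2).tolist())
pickle.dump(d,open("d0.pkl","wb"))
E
```

```text
pics
{'time': 0.0, 'joint_positions': array([-1.03129143e-01,  8.79586459e-02,  1.37223762e+00, -1.86442643e-05,
        1.68359526e+00, -1.03102071e-01]), 'qvel': array([-0.00011001, -0.00044907, -0.00020487,  0.00017924, -0.0022508 ,
       -0.00110997]), 'joint_torque': array([ 1.28542815e-03, -3.40182602e+01, -3.02423716e+01,  7.18220207e-02,
        3.29729996e-02, -1.13141955e-04]), 'tool_pos': array([ 5.49890890e-01, -1.21761004e-05,  4.03510148e-01]), 'ee_rot': array([-3.13940355e+00, -2.07874754e-04,  1.57076695e+00]), 'wrist_force': array([ 0.44226474,  0.29268817, -0.08196396]), 'wrist_torque': array([0.02647049, 0.04660663, 0.01128198]), 'finger_force': 0.0, 'width': 0.09414714047010038}
scene 43.07438691956069 282.55449372681153 198.27144522267017 [-0.0079989  0.         0.         0.         0.       ] [ 1.266 -0.181  0.719] [[0.24, 0.97, 0.02], [0.66, -0.15, -0.73], [-0.71, 0.19, -0.68]]
side 54.49076163571321 278.78767605966516 209.77556066496732 [-0.07826211  0.          0.          0.          0.        ] [ 0.286 -0.328  0.581] [[0.79, -0.61, 0.0], [-0.47, -0.61, -0.64], [0.39, 0.5, -0.77]]
wrist 60.19639169294699 278.38471910762627 210.09308489175496 [-0.08742604  0.          0.          0.          0.        ] [0.549 0.068 0.383] [[1.0, 0.0, -0.0], [0.0, -0.97, 0.24], [-0.0, -0.24, -0.97]]
```

View pics/scene0.png

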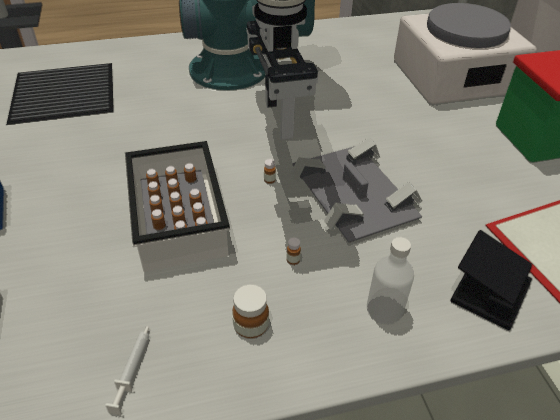

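View pics/wrist0.png

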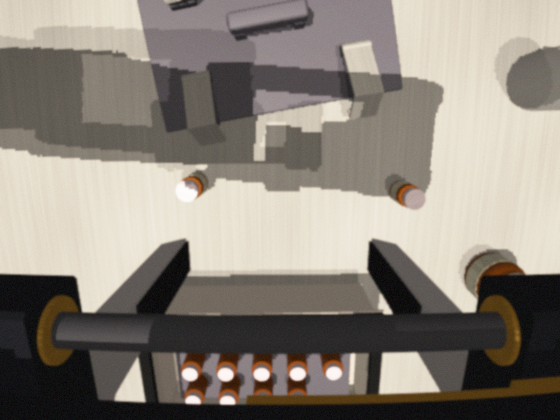

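View pics/side0.png

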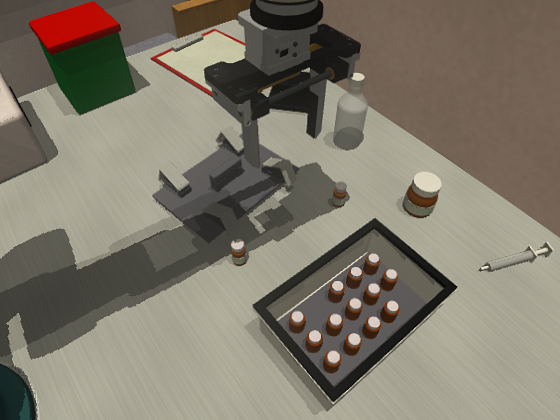

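Scene view: the seal ring's outer corners are near (127,153), (208,144), (226,230) and (133,240). The lid's bar is near (355,178), and the loose vials are near (270,172) and (293,250). The wrist view shows the bar at about (267,17). In the side view the seal's corners are near (375,220), (456,288), (334,402) and (254,305).

```bash
cat > h.py <<'E'
import cv2, numpy as np
def cast(s,px,z):
    px=np.asarray(px,float).reshape(-1,1,2); f=s["image"].shape[0]/2/np.tan(np.radians(s["fovy"])/2)
    K=np.array([[f,0,s["cx"]],[0,f,s["cy"]],[0,0,1]])
    u=cv2.undistortPoints(px,K,np.array(s["D"],float)).reshape(-1,2)
    R=np.array(s["R"]);c=-R.T@s["t"]; r=np.c_[u,np.ones(len(u))]@R
    return (c+r*((z-c[2])/r[:,2])[:,None])[:,:2]
def rect(s,mask,z):
    c=max(cv2.findContours(mask.astype(np.uint8),cv2.RETR_EXTERNAL,cv2.CHAIN_APPROX_NONE)[0],key=cv2.contourArea)
    p=cast(s,cv2.convexHull(c).reshape(-1,2),z)
    (cx,cy),wh,a=cv2.minAreaRect((p*1000).astype(np.float32)); return np.round([cx,cy,*wh,a],1), c
E
python3 - <<'E'
import pickle,numpy as np
from h import *
d=pickle.load(open("d0.pkl","rb"))
roi={"scene":(120,240,130,250),"side":(245,465,210,410)}
for n,(x0,x1,y0,y1) in roi.items():
    s=d[n]; g=s["image"].max(2); m=np.zeros_like(g); m[y0:y1,x0:x1]=(g<50)[y0:y1,x0:x1]
    r,c=rect(s,m,0.083); print(n,r, cv2.boundingRect(c))
s=d["scene"]
print("side seal", cast(d["side"],[(375,220),(456,288),(334,402),(254,305)],.083).round(3).tolist())
print("scene seal", cast(s,[(127,153),(208,144),(226,230),(133,240)],.083).round(3).tolist())
print("bar",cast(s,[(344,161),(368,184)],.056), cast(d["wrist"],[(228,22),(307,8)],.056))
print("vials caps",cast(s,[(270,163),(293,243)],.048), cast(d["side"],[(237,242),(340,186)],.048), cast(d["wrist"],[(187,190),(413,198)],.048))
print("lid corner wrist",cast(d["wrist"],[(167,131),(401,89)],.016))
E
```

```text
scene [ 535.  -185.1  243.2  155.6    0.9] (126, 141, 103, 103)
side [ 530.3 -188.5  238.9  157.3    1. ] (254, 219, 203, 183)
side seal [[0.646, -0.111], [0.648, -0.265], [0.413, -0.27], [0.412, -0.113]]
scene seal [[0.417, -0.262], [0.423, -0.107], [0.661, -0.112], [0.649, -0.261]]
bar [[0.50154334 0.15015388]
 [0.57718671 0.17204705]] [[0.50578489 0.15227793]
 [0.57234006 0.1634682 ]]
vials caps [[ 0.46561936  0.00793982]
 [ 0.68296714 -0.00272874]] [[ 0.46374738  0.00776403]
 [ 0.67771255 -0.00351235]] [[ 0.46227679  0.006326  ]
 [ 0.67700641 -0.00089857]]
lid corner wrist [[0.43679987 0.06055565]
 [0.66872453 0.10178804]]
```

>>> {"fn": "apply_moves", "kwargs": {"moves": [[[0.6,0,0,0,0],[1.2,0,0,0,0],[1.8,0,0,0,0],[1.8,0,0,0,0],[1.8,0,0,0,0]]]}}

```text
time: 0.78
tool_pos: [0.55, 0.0896, 0.4044]
ee_rot: [-3.141, 0.001, 1.571]
wrist_force: [0.9, 0.7, 0.5]
width: 0.0937
finger_force: 0.0
```

Run:
```python
from bench import telemetry, snapshot
import cv2, pickle
s=snapshot("wrist"); pickle.dump(s,open("w1.pkl","wb")); o=telemetry.get_obs(); print(o["tool_pos"],o["ee_rot"],o["time"])
cv2.imwrite("pics/w1.png",s["image"][:,:,::-1])
```

```text
[0.55004162 0.08929228 0.40447088] [-3.14127598e+00  6.17137073e-04  1.57003363e+00] 0.825
```

View pics/w1.png

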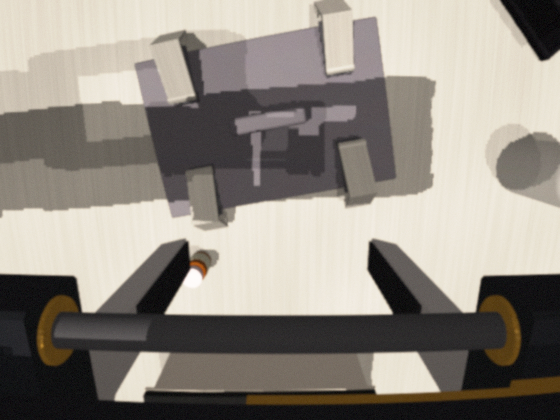

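The lid's flat-top corners are near (136,64), (376,17), (396,179) and (172,217). The bar's top face runs from about (236,128) to (304,114).

Run:
```python
import pickle
from h import *
s=pickle.load(open("w1.pkl","rb"))
p=cast(s,[(136,64),(376,17),(396,179),(172,217)],.016)*1000
print(p.round(1),p.mean(0)); print(cv2.minAreaRect(p.astype(np.float32)))
# refine: mask lid = purple-ish/dark vs bench
im=s["image"].astype(int); m=((im[:,:,0]-im[:,:,2])<6)&(im.max(2)<190); m[225:]=0; m[:,420:]=0; m[:,:125]=0
cv2.imwrite("pics/m1.png",(m*255).astype(np.uint8))
m=cv2.morphologyEx(m.astype(np.uint8),cv2.MORPH_OPEN,np.ones((5,5)))
print(rect(s,m,.016)[0])
print(cast(s,[(236,128),(304,114)],.056))
# corner-based edges: angle
for i in range(4):
    v=p[(i+1)%4]-p[i]; print(np.degrees(np.arctan2(v[1],v[0])).round(2),np.linalg.norm(v).round(1))
```

```text
[[409.9 215. ]
 [641.9 257.7]
 [670.6 101.6]
 [436.8  60.6]] [539.76351568 158.71288362]
((539.494140625, 158.142333984375), (237.34764099121094, 158.7352294921875), 10.422590255737305)
[475.2 166.2 114.4 120.1   2.7]
[[0.51150464 0.15287306]
 [0.57158227 0.16503018]]
10.43 235.9
-79.58 158.7
-170.08 237.4
99.88 156.7
```

View pics/m1.png

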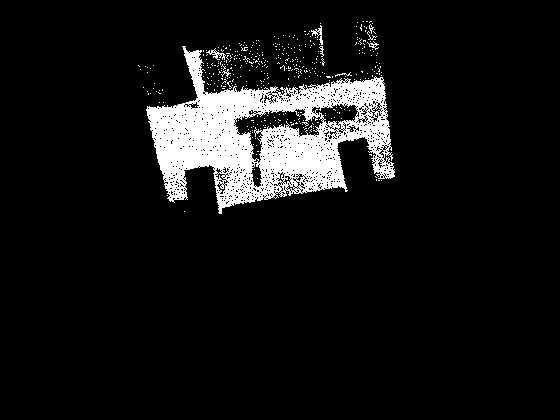

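>>> {"fn": "apply_moves", "kwargs": {"moves": [[[-1.2,0,0,0,0],[-2.4,0,0,0,0],[-3.6,0,0,0,0],[-4.8,0,0,0,0],[-6,0,0,0,0],[-7,0,0,0,0],[-7,0,0,0,0],[-7,0,0,0,0],[-7,0,0,0,0]]]}}

```text
time: 1.95
tool_pos: [0.55, -0.259, 0.405]
ee_rot: [3.141, -0.0, 1.572]
wrist_force: [0.6, -0.1, 0.5]
width: 0.0936
finger_force: 0.0
```

Run:
```python
from bench import telemetry, snapshot
import cv2, pickle
from h import *
s=snapshot("wrist"); pickle.dump(s,open("w2.pkl","wb")); o=telemetry.get_obs(); print(o["tool_pos"],o["ee_rot"],o["time"])
g=s["image"].max(2).copy(); g[232:]=255
m=g<55
r,c=rect(s,m,.083); print(r)
q=cv2.approxPolyDP(cv2.convexHull(c),6,True).reshape(-1,2);print(q.tolist()); p=cast(s,q,.083)*1000; print(p.round(1),p.mean(0))
im=s["image"][:,:,::-1].copy(); cv2.drawContours(im,[c],-1,(0,255,0),1)
cv2.imwrite("pics/w2.png",im)
```

```text
[ 0.55009559 -0.25876735  0.40505574] [3.14110321e+00 2.59964321e-05 1.57249356e+00] 2.0
[ 530.3 -187.   235.8  155.8    0.8]
[[402, 18], [393, 209], [124, 212], [106, 23]]
[[ 646.  -108.7]
 [ 648.3 -262.6]
 [ 415.1 -265.9]
 [ 412.3 -111.5]] [ 530.42355945 -187.18412789]
```

View pics/w2.png

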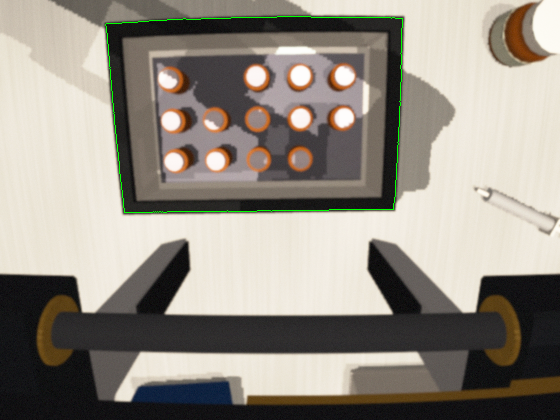

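The seal is outlined cleanly, with corners at (402,18), (393,209), (124,212) and (106,23). That puts the box at about (0.530, -0.187) with yaw 0.75°. The lid is at (0.540, 0.159) with yaw 10.2°. Next I go over the lid.

>>> {"fn": "apply_moves", "kwargs": {"moves": [[[1.1,0,0,1,0],[2.2,0,0,2,0],[3.3,-0.1,0,3,0],[4.4,-0.1,0,4,0],[5.5,-0.19,0,5,0],[6.6,-0.19,0,6,0],[7.6,-0.19,0,7,0],[8.35,-0.19,0,8,0],[8.35,-0.19,0,8,0],[8.35,-0.19,0,8,0]]]}}

```text
time: 3.25
tool_pos: [0.5401, 0.1578, 0.4049]
ee_rot: [3.141, -0.0, 0.177]
wrist_force: [0.2, -0.5, 0.4]
width: 0.0939
finger_force: 0.0
```

Run:
```python
from bench import telemetry
o=telemetry.get_obs(); print(o["tool_pos"],o["ee_rot"],o["time"],o["joint_positions"])
```

```text
[0.54008    0.15775579 0.40489068] [ 3.14085905e+00 -2.51675893e-04  1.77168297e-01] 3.25 [ 1.83623506e-01  1.15359325e-01  1.33966077e+00 -7.40150544e-04
  1.68632560e+00  1.57716622e+00]
```

>>> {"fn": "apply_moves", "kwargs": {"moves": [[[0,-0.015,1,0,0],[0,-0.015,2,0,0],[0,-0.015,3,0,0],[0,-0.015,3.4,0,0],[0,-0.015,3.58,0,0],[0,-0.015,3.58,0,0.4]]]}}

```text
time: 4.0
tool_pos: [0.5406, 0.1575, 0.2259]
ee_rot: [3.141, -0.0, 0.174]
wrist_force: [-0.4, 0.1, 0.4]
width: 0.0874
finger_force: 0.0
```

>>> {"fn": "apply_moves", "kwargs": {"moves": [[[0,0,0,0,1],[0,0,0,0,1],[0,0,0,0,1],[0,0,0,0,1],[0,0,0,0,1],[0,0,0,0,1],[0,0,0,0,1],[0,0,0,0,1]]]}}

```text
time: 5.0
tool_pos: [0.5403, 0.1585, 0.2256]
ee_rot: [-3.141, 0.0, 0.175]
wrist_force: [-0.8, 0.5, 0.0]
width: 0.0156
finger_force: 30.0
```

Run:
```python
from bench import telemetry
o=telemetry.get_obs(); print({k:v.round(4) if hasattr(v,"round") else v for k,v in o.items()})
```

```text
{'time': 5.0, 'joint_positions': array([1.8440e-01, 2.1870e-01, 1.5862e+00, 8.0000e-04, 1.3368e+00,
       1.5803e+00]), 'qvel': array([ 0.0007,  0.0009,  0.001 , -0.0023, -0.0015,  0.0003]), 'joint_torque': array([ -0.953 , -37.0951, -27.7167,  -0.4414,  -0.0462,   0.0751]), 'tool_pos': array([0.5403, 0.1585, 0.2256]), 'ee_rot': array([-3.1408,  0.    ,  0.1748]), 'wrist_force': array([-0.8221,  0.4812,  0.014 ]), 'wrist_torque': array([0.3403, 0.166 , 0.069 ]), 'finger_force': 29.998798370361328, 'width': 0.015630851173298592}
```

>>> {"fn": "apply_moves", "kwargs": {"moves": [[[0,0,-0.3,0,1],[0,0,-0.9,0,1],[0,0,-1.6,0,1],[0,0,-2.3,0,1],[0,0,-2.66,0,1],[0,0,-2.66,0,1]]]}}

```text
time: 5.75
tool_pos: [0.5405, 0.1582, 0.36]
ee_rot: [3.141, -0.003, 0.174]
wrist_force: [-0.6, -0.2, -5.3]
width: 0.0156
finger_force: 30.0
```

>>> {"fn": "apply_moves", "kwargs": {"moves": [[[-0.09,0.45,0,0.1,1],[-0.28,1.35,0,0.3,1],[-0.46,2.25,0,0.5,1],[-0.64,3.15,0,0.6,1],[-0.83,4.05,0,0.7,1],[-1.01,4.95,0,0.8,1],[-1.2,5.85,0,0.9,1],[-1.35,6.6,0,0.94,1],[-1.386,6.776,0,0.94,1],[-1.386,6.776,0,0.94,1]]]}}

```text
time: 7.0
tool_pos: [0.5307, -0.1876, 0.3567]
ee_rot: [-3.139, 0.003, 0.01]
wrist_force: [0.2, 0.4, -5.6]
width: 0.0156
finger_force: 30.0
```

Run:
```python
from bench import telemetry, snapshot
import cv2, pickle
d={n:snapshot(n) for n in ("scene","side","wrist")}; pickle.dump(d,open("d3.pkl","wb"))
o=telemetry.get_obs(); print({k:v.round(4) if hasattr(v,"round") else v for k,v in o.items() if k in("tool_pos","ee_rot","wrist_force","wrist_torque","width","time")})
a=cv2.resize(d["side"]["image"][180:420,200:480,::-1],None,fx=1.9,fy=1.9)[:300*2]
b=d["wrist"]["image"][:,:,::-1]
cv2.imwrite("pics/s3.png",cv2.resize(d["side"]["image"][120:400,180:553,::-1],None,fx=2.14,fy=2.14)); cv2.imwrite("pics/w3.png",b)
```

```text
{'time': 7.15, 'tool_pos': array([ 0.531 , -0.1863,  0.3581]), 'ee_rot': array([-3.1404e+00,  9.0000e-04,  1.2100e-02]), 'wrist_force': array([ 0.5649,  0.0554, -5.4488]), 'wrist_torque': array([ 0.0759,  0.1087, -0.0407]), 'width': 0.015895927609544766}
```

View pics/s3.png

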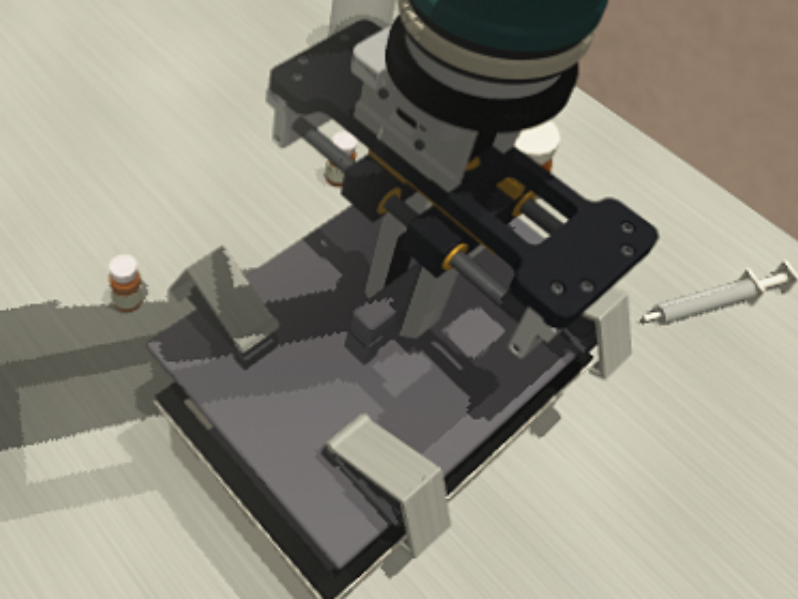

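View pics/w3.png

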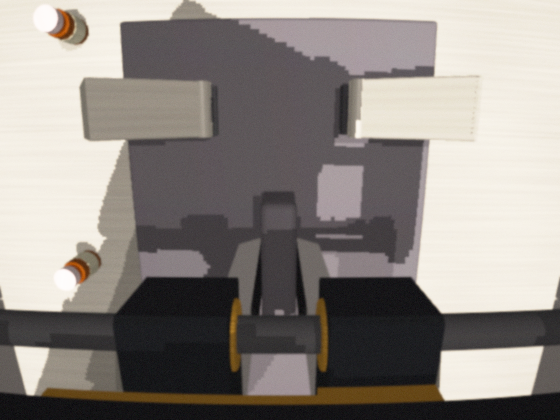

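In the side view the lid's left corner is at about (249,281) and its near corner at about (337.5,386.5). The wrist view shows the lid's +x edge running from (121,23) to (436,22), nearly level, so the lid looks square to the tool.

Run:
```python
import pickle
from h import *
d=pickle.load(open("d3.pkl","rb")); d0=pickle.load(open("d0.pkl","rb"))
z=.178-.030
p=cast(d["wrist"],[(121,23),(436,22)],z)*1000; print("wrist lid +x edge",p.round(1),p.mean(0).round(1),np.degrees(np.arctan2(*(p[1]-p[0])[::-1]))+90)
p=cast(d["side"],[(249.2,281.2),(337.5,386.4)],z)*1000; print("side lid -x edge",p.round(1),p.mean(0).round(1),np.degrees(np.arctan2(*(p[1]-p[0])[::-1]))+90)
s=d0["side"]; g=s["image"].max(2); m=np.zeros_like(g); m[210:410,245:465]=(g<50)[210:410,245:465]
r,c=rect(s,m,.083); q=cv2.approxPolyDP(cv2.convexHull(c),6,True).reshape(-1,2); p=cast(s,q,.083)*1000; print("side seal",q.tolist(),p.round(1),p.mean(0))
s=d["scene"]; im=s["image"][120:260,100:270,::-1]; cv2.imwrite("pics/sc3.png",cv2.resize(im,None,fx=4.2,fy=4.2,interpolation=cv2.INTER_CUBIC))
```

```text
wrist lid +x edge [[ 646.4 -106.6]
 [ 648.8 -262.6]] [ 647.6 -184.6] 0.9063976202779429
side lid -x edge [[ 409.6 -112. ]
 [ 409.8 -268.4]] [ 409.7 -190.2] 0.0775385911041866
side seal [[375, 219], [456, 287], [333, 401], [254, 304]] [[ 647.2 -109.8]
 [ 649.6 -264.4]
 [ 413.1 -268.6]
 [ 413.2 -111.9]] [ 530.75593658 -188.67514652]
```

View pics/sc3.png

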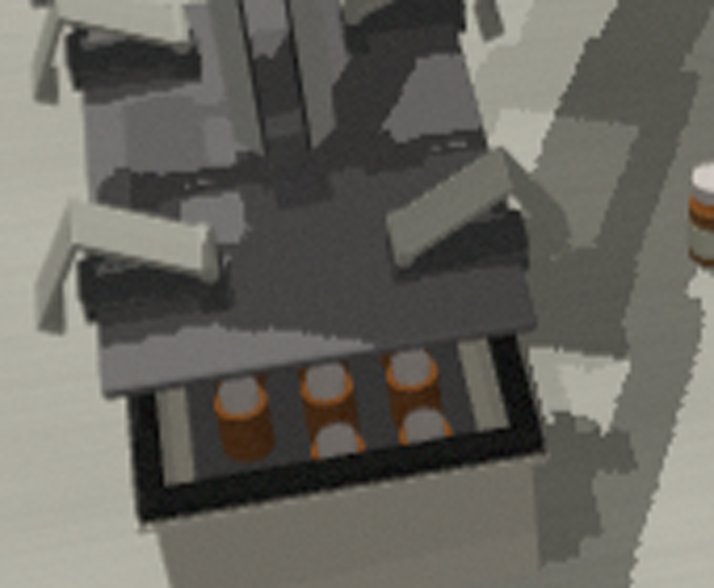

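Run:
```python
import pickle
from h import *
d=pickle.load(open("d3.pkl","rb"))
s=d["scene"];k=lambda L:[(100+x/4.2-.4,120+y/4.2-.4) for x,y in L]
for z,L in((.148,[(105,385),(535,318)]),(.142,[(105,396),(537,329)]),(.083,[(141,522),(541,452)])):
    p=cast(s,k(L),z)*1000; print(z,p.round(1).tolist(),p.mean(0).round(1))
# seam in the side view, zoomed equally: subpixel lid/seal edges via gradient near -x edge
s=d["side"]
im=cv2.resize(s["image"][260:410,235:385,::-1],None,fx=4,fy=4,interpolation=cv2.INTER_CUBIC); cv2.imwrite("pics/s3z.png",im)
```

```text
0.148 [[648.8, -262.3], [648.3, -104.7]] [ 648.6 -183.5]
0.142 [[648.2, -263.4], [648.0, -104.2]] [ 648.1 -183.8]
0.083 [[657.3, -260.9], [655.2, -107.0]] [ 656.3 -183.9]
```

View pics/s3z.png

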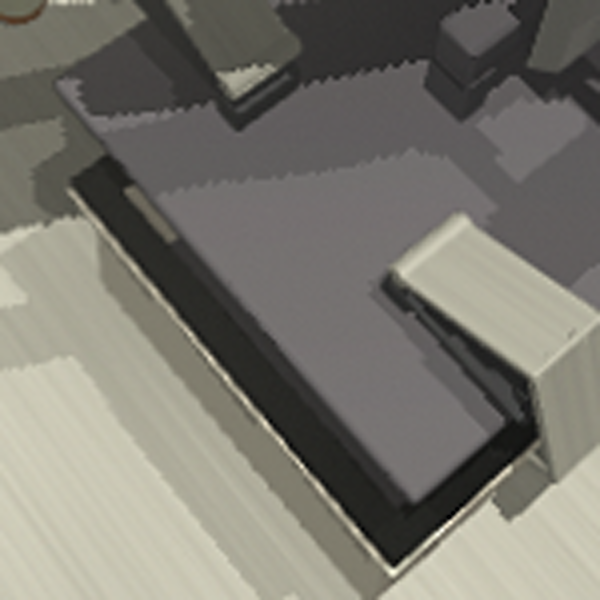

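The zoom shows the lid's top corners at about (249,280.5) and (338.5,384). The seal's own side face shows as well, which biased my earlier seal edges. I'll check with line profiles instead of more pictures.

Run:
```python
import pickle
from h import *
d=pickle.load(open("d3.pkl","rb"));d0=pickle.load(open("d0.pkl","rb"))
for r in (320,340,360):
    for s,x0 in((d["side"],255 if r<330 else 270 if r<350 else 290),(d0["side"],255 if r<330 else 270 if r<350 else 290)):
        print(r,x0,cv2.GaussianBlur(s["image"],(1,3),0)[r-1:r+2,x0:x0+50].mean((0,2)).astype(int).tolist())
s=d["scene"]
for c in (160,180,200): print("scene col",c,"rows195+",s["image"][195:250,c-1:c+2].mean((1,2)).astype(int).tolist())
s=d["wrist"]
for r in (40,60): print("wrist row",r,s["image"][r-1:r+2,112:140].mean((0,2)).astype(int).tolist(),s["image"][r-1:r+2,422:446].mean((0,2)).astype(int).tolist())
for c in (250,300): print("wrist col",s["image"][10:35,c-1:c+2].mean((1,2)).astype(int).tolist())
```

```text
320 255 [166, 165, 164, 162, 137, 118, 120, 126, 131, 98, 52, 40, 41, 42, 42, 42, 42, 41, 40, 42, 45, 64, 75, 70, 58, 57, 70, 88, 103, 111, 114, 114, 114, 114, 114, 114, 114, 114, 114, 113, 114, 114, 114, 114, 113, 114, 114, 113, 114, 114]
320 255 [140, 139, 137, 136, 115, 101, 104, 111, 114, 85, 49, 40, 42, 42, 42, 42, 42, 41, 41, 40, 44, 90, 128, 134, 119, 102, 94, 94, 94, 95, 93, 92, 90, 85, 63, 63, 67, 96, 143, 169, 185, 188, 188, 188, 186, 173, 148, 100, 67, 57]
340 270 [121, 121, 121, 121, 121, 121, 120, 122, 131, 129, 106, 76, 46, 39, 40, 42, 41, 41, 41, 41, 40, 38, 39, 43, 48, 52, 52, 53, 59, 79, 101, 111, 114, 115, 115, 114, 114, 115, 114, 114, 114, 114, 114, 114, 115, 114, 114, 114, 114, 114]
340 270 [100, 100, 100, 100, 100, 99, 99, 102, 112, 113, 94, 67, 43, 36, 37, 39, 38, 38, 38, 37, 37, 37, 41, 61, 82, 92, 95, 94, 94, 94, 95, 94, 85, 80, 79, 77, 43, 57, 60, 83, 119, 158, 178, 178, 191, 190, 182, 186, 171, 135]
360 290 [121, 121, 120, 109, 107, 125, 151, 109, 56, 38, 37, 39, 38, 39, 38, 39, 38, 38, 38, 38, 42, 46, 48, 49, 52, 62, 79, 97, 109, 114, 117, 117, 116, 116, 11
[... 1180 characters left out ...]
86, 86, 85, 85, 84, 86, 86, 84, 84, 86, 84, 86, 87, 85] [161, 162, 162, 162, 162, 161, 162, 163, 163, 160, 161, 159, 158, 170, 202, 228, 235, 236, 236, 237, 236, 237, 236, 236]
wrist row 60 [240, 240, 240, 240, 240, 240, 240, 239, 234, 206, 148, 99, 86, 86, 85, 85, 86, 87, 85, 85, 85, 87, 86, 87, 88, 87, 86, 86] [162, 162, 163, 163, 164, 163, 162, 162, 162, 162, 160, 157, 173, 212, 233, 239, 239, 239, 238, 239, 238, 238, 237, 238]
wrist col [236, 236, 236, 236, 236, 235, 231, 214, 169, 139, 147, 155, 155, 152, 142, 131, 125, 125, 117, 99, 90, 88, 87, 88, 89]
wrist col [236, 237, 237, 236, 236, 236, 233, 216, 169, 141, 149, 158, 159, 160, 160, 160, 159, 160, 159, 161, 161, 160, 162, 159, 160]
```

Run:
```python
import pickle
from h import *
d=pickle.load(open("d3.pkl","rb"));d0=pickle.load(open("d0.pkl","rb"))
S=d["side"];a=np.radians(0.75)
def along(p): # local coords wrt box estimate
    q=(p-[.5305,-.187])*1000; return np.c_[q[:,0]*np.cos(a)+q[:,1]*np.sin(a),-q[:,0]*np.sin(a)+q[:,1]*np.cos(a)].round(1).tolist()
print("side lid -x (-120)",along(cast(S,[(281.9,320),(299.1,340),(316.2,360)],.148)))
print("side seal inner -x (-108)",along(cast(d0["side"],[(275.8,320),(293.2,340),(310.7,360)],.083)))
print("scene lid +x (120)",along(cast(d["scene"],[(160,207.5),(180,204.2)],.148)))
print("scene seal inner +x (108)",along(cast(d["scene"],[(160,231.5),(180,228.2),(200,224.8)],.083)))
print("wrist lid +x",along(cast(d["wrist"],[(250,17.8),(300,17.8)],.148)))
print("wrist lid y",along(cast(d["wrist"],[(120.8,40),(436,40),(121.9,60),(434.7,60)],.148)))
```

```text
side lid -x (-120) [[-120.3, 13.1], [-120.3, -17.0], [-120.5, -45.4]]
side seal inner -x (-108) [[-107.6, 40.6], [-107.2, 5.7], [-106.8, -27.4]]
scene lid +x (120) [[121.7, -24.0], [121.7, 6.6]]
scene seal inner +x (108) [[108.7, -31.7], [109.0, 0.8], [109.1, 33.8]]
wrist lid +x [[117.7, 14.7], [117.7, -9.6]]
wrist lid y [[108.8, 79.5], [108.7, -77.6], [99.1, 79.5], [99.1, -77.5]]
```

Seal and lid edges agree to about 1 mm in every view, so I lower the lid carefully.

>>> {"fn": "apply_moves", "kwargs": {"moves": [[[0,0,0.3,0,1],[0,0,0.6,0,1],[0,0,0.8,0,1],[0,0,0.88,0,1],[0,0,0.92,0,1],[0,0,0.96,0,1],[0,0,1.0,0,1],[0,0,1.03,0,1],[0,0,1.03,0,1]]]}}

```text
time: 8.28
tool_pos: [0.5309, -0.1875, 0.3072]
ee_rot: [3.142, -0.0, 0.01]
wrist_force: [-0.5, 0.3, -5.6]
width: 0.016
finger_force: 30.0
```

```bash
cat > st.py <<'E'
from bench import telemetry
o=telemetry.get_obs(); print({k:v.round(4) if hasattr(v,"round") else v for k,v in o.items() if k in("tool_pos","ee_rot","wrist_force","wrist_torque","width","time","finger_force")})
E
python3 st.py
```

```text
{'time': 8.275, 'tool_pos': array([ 0.5309, -0.1875,  0.3072]), 'ee_rot': array([ 3.1416, -0.    ,  0.0104]), 'wrist_force': array([-0.5193,  0.3431, -5.642 ]), 'wrist_torque': array([ 0.0452,  0.0725, -0.0106]), 'finger_force': 29.996207356452942, 'width': 0.016040769163079872}
```

>>> {"fn": "apply_moves", "kwargs": {"moves": [[[0,0,0.03,0,1],[0,0,0.06,0,1],[0,0,0.09,0,1],[0,0,0.12,0,1],[0,0,0.14,0,1],[0,0,0.14,0,1]]]}}

```text
time: 9.02
tool_pos: [0.5309, -0.1874, 0.3001]
ee_rot: [-3.141, 0.0, 0.01]
wrist_force: [0.3, 0.6, -5.7]
width: 0.0158
finger_force: 30.0
```

>>> {"fn": "apply_moves", "kwargs": {"moves": [[[0,0,0.01,0,1],[0,0,0.02,0,1],[0,0,0.03,0,1],[0,0,0.03,0,1]]]}}

```text
time: 9.52
tool_pos: [0.531, -0.1875, 0.2987]
ee_rot: [-3.142, -0.0, 0.01]
wrist_force: [0.0, -0.3, -5.1]
width: 0.0158
finger_force: 30.0
```

Just touching; go 1 mm further, then release.

>>> {"fn": "apply_moves", "kwargs": {"moves": [[[0,0,0.01,0,1],[0,0,0.02,0,1],[0,0,0.02,0,1]]]}}

```text
time: 9.9
tool_pos: [0.5309, -0.1874, 0.2986]
ee_rot: [3.141, -0.001, 0.01]
wrist_force: [-2.3, 0.9, 0.3]
width: 0.0157
finger_force: 30.0
```

>>> {"fn": "apply_moves", "kwargs": {"moves": [[[0,0,0,0,0.8],[0,0,0,0,0.7],[0,0,0,0,0.6],[0,0,0,0,0.5],[0,0,0,0,0.5],[0,0,0,0,0.5]]]}}

```text
time: 10.65
tool_pos: [0.531, -0.1875, 0.2977]
ee_rot: [-3.142, -0.0, 0.01]
wrist_force: [0.6, 1.0, -0.5]
width: 0.047
finger_force: 0.0
```

```bash
python3 st.py
```

```text
{'time': 10.65, 'tool_pos': array([ 0.531 , -0.1875,  0.2977]), 'ee_rot': array([-3.1416, -0.    ,  0.0104]), 'wrist_force': array([ 0.5923,  0.9623, -0.5412]), 'wrist_torque': array([ 0.1062,  0.1084, -0.03  ]), 'finger_force': 0.0, 'width': 0.04696054577929731}
```

The lid is seated and free, with bar z about 0.118. Next I lift, close the fingers, turn 90° and go over clip a.

>>> {"fn": "apply_moves", "kwargs": {"moves": [[[0,0,-0.3,0,0.5],[0,0,-0.9,0,0.5],[0,0,-1.6,0,1],[0.3,-0.2,-2.05,-1,1],[0.6,-0.5,-2.05,-2,1],[0.9,-0.8,-2.05,-3,1],[1.2,-1.1,-2.05,-4,1],[1.5,-1.32,-2.05,-5,1],[1.5,-1.32,-2.05,-6,1],[1.5,-1.32,-2.05,-6,1]]]}}

```text
time: 11.9
tool_pos: [0.6054, -0.1205, 0.4012]
ee_rot: [3.14, -0.0, 1.056]
wrist_force: [0.5, -0.5, 0.0]
width: 0.0007
finger_force: 0.0
```

>>> {"fn": "apply_moves", "kwargs": {"moves": [[[0,0,0,-1,1],[0,0,0,-2,1],[0,0,0,-3,1],[0,0,0,-3,1],[0,0,0,-3,1]]]}}

```text
time: 12.52
tool_pos: [0.6051, -0.1208, 0.4006]
ee_rot: [3.141, 0.0, 1.577]
wrist_force: [-0.1, -0.1, 0.9]
width: 0.0008
finger_force: 0.0
```

Run:
```python
import runpy; runpy.run_path("st.py")
from h import *
from bench import snapshot
import pickle
d={n:snapshot(n) for n in("side","scene")}; pickle.dump(d,open("d4.pkl","wb"))
# seated lid top -x edge in side view at z=.088
s=d["side"]
for r in(320,340,360): print(r,s["image"][r-1:r+2,255:315].mean((0,2)).astype(int).tolist())
```

```text
{'time': 12.525, 'tool_pos': array([ 0.6051, -0.1208,  0.4006]), 'ee_rot': array([3.1410e+00, 2.0000e-04, 1.5773e+00]), 'wrist_force': array([-0.0547, -0.1104,  0.9   ]), 'wrist_torque': array([ 0.0149,  0.0065, -0.0178]), 'finger_force': 0.0, 'width': 0.0007524141883616484}
320 [139, 138, 136, 135, 113, 96, 99, 106, 115, 83, 63, 78, 90, 95, 94, 95, 95, 94, 94, 94, 95, 94, 94, 94, 94, 94, 94, 94, 94, 94, 93, 93, 93, 93, 93, 93, 93, 93, 93, 93, 93, 92, 92, 93, 93, 93, 93, 93, 93, 93, 93, 92, 93, 92, 92, 92, 92, 92, 92, 92]
340 [135, 137, 136, 136, 135, 135, 135, 135, 134, 133, 133, 134, 128, 116, 103, 99, 99, 99, 99, 99, 99, 99, 99, 107, 109, 93, 70, 66, 82, 91, 95, 95, 95, 95, 95, 95, 94, 94, 94, 94, 94, 94, 94, 94, 94, 93, 94, 94, 93, 94, 94, 93, 93, 94, 93, 93, 93, 93, 93, 93]
360 [162, 161, 160, 159, 160, 162, 162, 161, 161, 160, 159, 158, 159, 157, 153, 143, 137, 137, 137, 136, 138, 140, 139, 137, 134, 135, 136, 136, 134, 124, 106, 98, 99, 99, 98, 98, 99, 99, 89, 82, 102, 132, 95, 59, 63, 83, 94, 95, 95, 95, 95, 95, 95, 94, 94, 95, 95, 95, 95, 94]
```

>>> {"fn": "apply_moves", "kwargs": {"moves": [[[0,0,0.5,0,1],[0,0,0.9,0,1],[0,0,1.03,0,1],[0,0,1.1,0,1],[0,0,1.17,0,1],[0,0,1.24,0,1],[0,0,1.3,0,1],[0,0,1.3,0,1]]]}}

```text
time: 13.62
tool_pos: [0.6052, -0.1207, 0.335]
ee_rot: [-3.141, -0.0, 1.581]
wrist_force: [0.2, 0.9, -0.4]
width: 0.0005
finger_force: 0.0
```

>>> {"fn": "apply_moves", "kwargs": {"moves": [[[0,0,0.06,0,1],[0,0,0.12,0,1],[0,0,0.18,0,1],[0,0,0.24,0,1]]]}}

```text
time: 14.12
tool_pos: [0.6053, -0.1206, 0.3232]
ee_rot: [3.141, -0.0, 1.581]
wrist_force: [-0.9, -0.6, 1.0]
width: 0.0005
finger_force: 0.4
```

>>> {"fn": "apply_moves", "kwargs": {"moves": [[[0,0,0.02,0,1],[0,0,0.04,0,1]]]}}

```text
time: 14.38
tool_pos: [0.6053, -0.1207, 0.3213]
ee_rot: [3.141, 0.0, 1.581]
wrist_force: [0.6, -0.2, 1.6]
width: 0.0005
finger_force: 0.3
```

>>> {"fn": "apply_moves", "kwargs": {"moves": [[[0,0,0.01,0,1],[0,0,0.02,0,1]]]}}

```text
time: 14.62
tool_pos: [0.6053, -0.1207, 0.3203]
ee_rot: [3.141, 0.0, 1.581]
wrist_force: [0.4, 0.6, 1.2]
width: -0.0002
finger_force: 0.3
```

>>> {"fn": "apply_moves", "kwargs": {"moves": [[[0,0,0.01,0,1],[0,0,0.02,0,1]]]}}

```text
time: 14.88
tool_pos: [0.6053, -0.1207, 0.3192]
ee_rot: [3.141, -0.0, 1.581]
wrist_force: [-0.0, -0.6, 1.7]
width: 0.0006
finger_force: 0.3
```

>>> {"fn": "apply_moves", "kwargs": {"moves": [[[0,0,0.01,0,1],[0,0,0.02,0,1]]]}}

```text
time: 15.12
tool_pos: [0.6053, -0.1207, 0.3182]
ee_rot: [3.141, 0.0, 1.581]
wrist_force: [0.6, -0.9, 0.6]
width: 0.0004
finger_force: 0.3
```

>>> {"fn": "apply_moves", "kwargs": {"moves": [[[0,0,0.01,0,1],[0,0,0.02,0,1]]]}}

```text
time: 15.38
tool_pos: [0.6053, -0.1207, 0.3172]
ee_rot: [3.141, 0.0, 1.581]
wrist_force: [0.4, 0.5, 0.2]
width: 0.0008
finger_force: 0.3
```

>>> {"fn": "apply_moves", "kwargs": {"moves": [[[0,0,0.01,0,1],[0,0,0.02,0,1]]]}}

```text
time: 15.62
tool_pos: [0.6053, -0.1207, 0.3162]
ee_rot: [3.141, 0.0, 1.581]
wrist_force: [0.4, -0.3, 0.9]
width: 0.0003
finger_force: 0.3
```

>>> {"fn": "apply_moves", "kwargs": {"moves": [[[0,0,0.01,0,1],[0,0,0.02,0,1]]]}}

```text
time: 15.88
tool_pos: [0.6053, -0.1206, 0.3152]
ee_rot: [3.141, 0.0, 1.581]
wrist_force: [-0.1, 0.7, 1.4]
width: 0.0003
finger_force: 0.3
```

>>> {"fn": "apply_moves", "kwargs": {"moves": [[[0,0,0.01,0,1],[0,0,0.02,0,1]]]}}

```text
time: 16.12
tool_pos: [0.6053, -0.1206, 0.3142]
ee_rot: [3.142, -0.0, 1.581]
wrist_force: [0.2, 0.7, 1.1]
width: 0.0002
finger_force: 0.3
```

>>> {"fn": "apply_moves", "kwargs": {"moves": [[[0,0,0.01,0,1],[0,0,0.02,0,1]]]}}

```text
time: 16.38
tool_pos: [0.6053, -0.1206, 0.3132]
ee_rot: [3.141, -0.0, 1.581]
wrist_force: [-0.5, 0.5, 1.4]
width: 0.0005
finger_force: 0.3
```

>>> {"fn": "apply_moves", "kwargs": {"moves": [[[0,0,0.01,0,1],[0,0,0.02,0,1]]]}}

```text
time: 16.62
tool_pos: [0.6052, -0.1207, 0.3122]
ee_rot: [3.142, -0.0, 1.581]
wrist_force: [0.4, 0.2, 0.6]
width: 0.0003
finger_force: 0.3
```

>>> {"fn": "apply_moves", "kwargs": {"moves": [[[0,0,0.01,0,1],[0,0,0.02,0,1]]]}}

```text
time: 16.88
tool_pos: [0.6053, -0.1206, 0.3112]
ee_rot: [3.141, 0.0, 1.581]
wrist_force: [0.3, 0.5, 0.6]
width: 0.0006
finger_force: 0.4
```

>>> {"fn": "apply_moves", "kwargs": {"moves": [[[0,0,0.01,0,1],[0,0,0.02,0,1]]]}}

```text
time: 17.12
tool_pos: [0.6053, -0.1207, 0.3102]
ee_rot: [3.142, -0.0, 1.581]
wrist_force: [-0.6, 0.1, 0.5]
width: 0.0006
finger_force: 0.4
```

>>> {"fn": "apply_moves", "kwargs": {"moves": [[[0,0,0.01,0,1],[0,0,0.02,0,1]]]}}

```text
time: 17.38
tool_pos: [0.6053, -0.1206, 0.3094]
ee_rot: [3.141, -0.0, 1.581]
wrist_force: [-0.2, 1.0, 2.4]
width: 0.0002
finger_force: 0.9
```

>>> {"fn": "apply_moves", "kwargs": {"moves": [[[0,0,0.01,0,1],[0,0,0.02,0,1]]]}}

```text
time: 17.62
tool_pos: [0.6053, -0.1206, 0.3087]
ee_rot: [3.141, 0.0, 1.581]
wrist_force: [-0.4, 1.2, 4.0]
width: 0.0008
finger_force: 1.7
```

Resistance has begun (4 N). Continue.

>>> {"fn": "apply_moves", "kwargs": {"moves": [[[0,0,0.01,0,1],[0,0,0.02,0,1]]]}}

```text
time: 17.88
tool_pos: [0.6053, -0.1206, 0.3079]
ee_rot: [3.141, -0.0, 1.581]
wrist_force: [-1.0, 1.3, 5.2]
width: 0.0008
finger_force: 2.7
```

>>> {"fn": "apply_moves", "kwargs": {"moves": [[[0,0,0.01,0,1],[0,0,0.02,0,1]]]}}

```text
time: 18.12
tool_pos: [0.6053, -0.1205, 0.3074]
ee_rot: [3.14, -0.0, 1.581]
wrist_force: [-1.6, 2.0, 6.9]
width: 0.0004
finger_force: 3.4
```

>>> {"fn": "apply_moves", "kwargs": {"moves": [[[0,0,0.01,0,1],[0,0,0.02,0,1]]]}}

```text
time: 18.38
tool_pos: [0.6053, -0.1205, 0.3068]
ee_rot: [3.14, -0.0, 1.581]
wrist_force: [-2.3, 2.3, 8.4]
width: 0.0003
finger_force: 4.0
```

>>> {"fn": "apply_moves", "kwargs": {"moves": [[[0,0,0.01,0,1],[0,0,0.02,0,1]]]}}

```text
time: 18.62
tool_pos: [0.6053, -0.1204, 0.3062]
ee_rot: [3.14, -0.0, 1.581]
wrist_force: [-3.5, 2.4, 8.8]
width: 0.0003
finger_force: 4.5
```

>>> {"fn": "apply_moves", "kwargs": {"moves": [[[0,0,0.01,0,1],[0,0,0.02,0,1]]]}}

```text
time: 18.88
tool_pos: [0.6052, -0.1203, 0.3051]
ee_rot: [3.14, -0.001, 1.582]
wrist_force: [-2.5, 2.3, 7.2]
width: 0.0005
finger_force: 3.4
```

>>> {"fn": "apply_moves", "kwargs": {"moves": [[[0,0,0.01,0,1],[0,0,0.02,0,1]]]}}

```text
time: 19.12
tool_pos: [0.6053, -0.1208, 0.3018]
ee_rot: [3.141, 0.0, 1.581]
wrist_force: [0.5, 1.1, 3.1]
width: 0.0003
finger_force: 1.6
```

>>> {"fn": "apply_moves", "kwargs": {"moves": [[[0,0,0.01,0,1],[0,0,0.01,0,1],[0,0,0.01,0,1]]]}}

```text
time: 19.5
tool_pos: [0.6053, -0.1208, 0.3017]
ee_rot: [3.141, 0.0, 1.581]
wrist_force: [-0.7, 0.8, 3.1]
width: 0.0001
finger_force: 1.5
```

>>> {"fn": "apply_moves", "kwargs": {"moves": [[[0,0,0.02,0,1],[0,0,0.03,0,1],[0,0,0.03,0,1]]]}}

```text
time: 19.88
tool_pos: [0.6053, -0.1207, 0.3011]
ee_rot: [3.141, 0.0, 1.581]
wrist_force: [-1.5, 1.1, 5.6]
width: 0.0005
finger_force: 2.9
```

Clip a snapped: the force peaked near 9 N, the tool dropped, and now it rests on a firm stop. Next is the diagonal clip c.

>>> {"fn": "apply_moves", "kwargs": {"moves": [[[0,0,-0.5,0,1],[0,0,-1.2,0,1],[-0.6,-0.7,-1.4,0,1],[-1.3,-1.5,-1.4,0,1],[-2.0,-2.3,-1.4,0,1],[-2.64,-3,-1.4,0,1],[-2.64,-3,-1.4,0,1],[-2.64,-3,-1.2,0,1],[-2.64,-3,-0.9,0,1],[-2.64,-3,-0.7,0,1]]]}}

```text
time: 21.12
tool_pos: [0.4571, -0.2533, 0.3329]
ee_rot: [-3.139, -0.002, 1.583]
wrist_force: [-0.6, 0.9, -0.6]
width: 0.0003
finger_force: 0.0
```

>>> {"fn": "apply_moves", "kwargs": {"moves": [[[0,0,0.05,0,1],[0,0,0.1,0,1],[0,0,0.15,0,1],[0,0,0.2,0,1],[0,0,0.25,0,1]]]}}

```text
time: 21.75
tool_pos: [0.4567, -0.2544, 0.3231]
ee_rot: [3.141, 0.001, 1.581]
wrist_force: [0.4, -0.4, 0.8]
width: 0.0003
finger_force: 0.4
```

Tip is at 0.124 with light contact. Resistance can start at around 0.118.

>>> {"fn": "apply_moves", "kwargs": {"moves": [[[0,0,0.03,0,1],[0,0,0.06,0,1],[0,0,0.09,0,1]]]}}

```text
time: 22.12
tool_pos: [0.4567, -0.2543, 0.3183]
ee_rot: [3.141, 0.0, 1.581]
wrist_force: [0.2, -0.1, 0.3]
width: -0.0001
finger_force: 0.4
```

>>> {"fn": "apply_moves", "kwargs": {"moves": [[[0,0,0.02,0,1],[0,0,0.03,0,1]]]}}

```text
time: 22.38
tool_pos: [0.4566, -0.2542, 0.3166]
ee_rot: [-3.142, -0.0, 1.581]
wrist_force: [-0.2, -0.6, 1.0]
width: 0.0003
finger_force: 0.3
```

>>> {"fn": "apply_moves", "kwargs": {"moves": [[[0,0,0.02,0,1],[0,0,0.03,0,1]]]}}

```text
time: 22.62
tool_pos: [0.4567, -0.2542, 0.3151]
ee_rot: [3.142, -0.0, 1.581]
wrist_force: [-0.2, -1.0, 0.4]
width: 0.0006
finger_force: 0.4
```

>>> {"fn": "apply_moves", "kwargs": {"moves": [[[0,0,0.02,0,1],[0,0,0.03,0,1]]]}}

```text
time: 22.88
tool_pos: [0.4567, -0.2543, 0.314]
ee_rot: [3.141, 0.0, 1.581]
wrist_force: [0.3, -0.9, 2.1]
width: 0.0005
finger_force: 1.3
```

>>> {"fn": "apply_moves", "kwargs": {"moves": [[[0,0,0.015,0,1],[0,0,0.03,0,1]]]}}

```text
time: 23.12
tool_pos: [0.4567, -0.2543, 0.3129]
ee_rot: [3.141, 0.001, 1.581]
wrist_force: [-1.7, -1.0, 5.8]
width: 0.0005
finger_force: 2.7
```

>>> {"fn": "apply_moves", "kwargs": {"moves": [[[0,0,0.015,0,1],[0,0,0.03,0,1]]]}}

```text
time: 23.38
tool_pos: [0.4567, -0.2544, 0.312]
ee_rot: [3.14, 0.001, 1.581]
wrist_force: [-2.1, -0.0, 7.6]
width: 0.0003
finger_force: 3.9
```

>>> {"fn": "apply_moves", "kwargs": {"moves": [[[0,0,0.01,0,1],[0,0,0.02,0,1]]]}}

```text
time: 23.62
tool_pos: [0.4567, -0.2544, 0.3114]
ee_rot: [3.14, 0.001, 1.581]
wrist_force: [-2.1, 0.3, 8.7]
width: 0.0003
finger_force: 4.5
```

>>> {"fn": "apply_moves", "kwargs": {"moves": [[[0,0,0.01,0,1],[0,0,0.02,0,1]]]}}

```text
time: 23.88
tool_pos: [0.4567, -0.2544, 0.3106]
ee_rot: [3.14, 0.002, 1.581]
wrist_force: [-2.5, 0.7, 8.4]
width: 0.0007
finger_force: 4.3
```

>>> {"fn": "apply_moves", "kwargs": {"moves": [[[0,0,0.01,0,1],[0,0,0.02,0,1]]]}}

```text
time: 24.12
tool_pos: [0.4567, -0.2543, 0.3079]
ee_rot: [3.141, 0.0, 1.581]
wrist_force: [-0.1, 0.7, 1.1]
width: 0.0003
finger_force: 0.0
```

>>> {"fn": "apply_moves", "kwargs": {"moves": [[[0,0,0.01,0,1],[0,0,0.02,0,1]]]}}

```text
time: 24.38
tool_pos: [0.4567, -0.2541, 0.3066]
ee_rot: [-3.141, -0.0, 1.581]
wrist_force: [-0.4, 0.2, 3.8]
width: 0.0008
finger_force: 1.6
```

>>> {"fn": "apply_moves", "kwargs": {"moves": [[[0,0,0.01,0,1],[0,0,0.01,0,1]]]}}

```text
time: 24.62
tool_pos: [0.4567, -0.2541, 0.3064]
ee_rot: [3.141, -0.0, 1.581]
wrist_force: [-0.9, 1.0, 3.6]
width: 0.0004
finger_force: 2.0
```

Clip c is shut with its seat felt. Next is b.

>>> {"fn": "apply_moves", "kwargs": {"moves": [[[0,0,-0.5,0,1],[0,0,-1.2,0,1],[0.6,0,-1.3,0,1],[1.3,0,-1.3,0,1],[2.0,0,-1.3,0,1],[2.64,0,-1.3,0,1],[2.64,0,-1.3,0,1],[2.64,0,-1.1,0,1],[2.64,0,-0.8,0,1],[2.64,0,-0.6,0,1]]]}}

```text
time: 25.88
tool_pos: [0.455, -0.1229, 0.3341]
ee_rot: [-3.139, -0.001, 1.58]
wrist_force: [-0.5, -0.2, 0.4]
width: 0.0006
finger_force: 0.0
```

>>> {"fn": "apply_moves", "kwargs": {"moves": [[[0,0,0.05,0,1],[0,0,0.1,0,1],[0,0,0.15,0,1],[0,0,0.2,0,1],[0,0,0.25,0,1]]]}}

```text
time: 26.5
tool_pos: [0.4554, -0.1222, 0.324]
ee_rot: [3.141, 0.0, 1.581]
wrist_force: [0.6, 1.4, 0.8]
width: 0.0002
finger_force: 0.5
```

```bash
python3 st.py
```

```text
{'time': 26.5, 'tool_pos': array([ 0.4554, -0.1222,  0.324 ]), 'ee_rot': array([3.1406e+00, 2.0000e-04, 1.5814e+00]), 'wrist_force': array([0.569 , 1.3653, 0.8384]), 'wrist_torque': array([0.0963, 0.0144, 0.0084]), 'finger_force': 0.46972397540230304, 'width': 0.0001905981536425105}
```

>>> {"fn": "apply_moves", "kwargs": {"moves": [[[0,0,0.03,0,1],[0,0,0.06,0,1],[0,0,0.09,0,1]]]}}

```text
time: 26.88
tool_pos: [0.4553, -0.1222, 0.3192]
ee_rot: [3.141, -0.0, 1.581]
wrist_force: [-0.6, 0.3, 1.3]
width: 0.0003
finger_force: 0.4
```

>>> {"fn": "apply_moves", "kwargs": {"moves": [[[0,0,0.02,0,1],[0,0,0.03,0,1]]]}}

```text
time: 27.12
tool_pos: [0.4553, -0.1222, 0.3176]
ee_rot: [-3.142, -0.0, 1.581]
wrist_force: [0.4, 0.5, 2.1]
width: 0.0002
finger_force: 0.4
```

>>> {"fn": "apply_moves", "kwargs": {"moves": [[[0,0,0.02,0,1],[0,0,0.03,0,1]]]}}

```text
time: 27.38
tool_pos: [0.4553, -0.1222, 0.3166]
ee_rot: [3.141, -0.0, 1.581]
wrist_force: [-0.7, 0.8, 3.4]
width: 0.0006
finger_force: 1.6
```

>>> {"fn": "apply_moves", "kwargs": {"moves": [[[0,0,0.02,0,1],[0,0,0.03,0,1]]]}}

```text
time: 27.62
tool_pos: [0.4553, -0.1221, 0.3155]
ee_rot: [3.141, -0.0, 1.581]
wrist_force: [-2.0, 1.9, 5.9]
width: 0.0005
finger_force: 3.0
```

>>> {"fn": "apply_moves", "kwargs": {"moves": [[[0,0,0.015,0,1],[0,0,0.03,0,1]]]}}

```text
time: 27.88
tool_pos: [0.4553, -0.1221, 0.3146]
ee_rot: [3.14, -0.0, 1.581]
wrist_force: [-2.8, 2.3, 8.4]
width: 0.0006
finger_force: 4.2
```

>>> {"fn": "apply_moves", "kwargs": {"moves": [[[0,0,0.01,0,1],[0,0,0.02,0,1]]]}}

```text
time: 28.12
tool_pos: [0.4553, -0.122, 0.314]
ee_rot: [3.14, -0.0, 1.581]
wrist_force: [-3.0, 2.5, 10.9]
width: 0.0003
finger_force: 4.7
```

>>> {"fn": "apply_moves", "kwargs": {"moves": [[[0,0,0.01,0,1],[0,0,0.02,0,1]]]}}

```text
time: 28.38
tool_pos: [0.4553, -0.122, 0.3132]
ee_rot: [3.14, -0.0, 1.582]
wrist_force: [-4.0, 3.7, 9.8]
width: 0.0004
finger_force: 4.8
```

>>> {"fn": "apply_moves", "kwargs": {"moves": [[[0,0,0.01,0,1],[0,0,0.02,0,1]]]}}

```text
time: 28.62
tool_pos: [0.4553, -0.1223, 0.3104]
ee_rot: [3.141, 0.001, 1.581]
wrist_force: [-0.1, 0.3, -0.5]
width: 0.0002
finger_force: 0.0
```

Click, with the force dropping to zero. I confirm the seat lightly, then go to d.

>>> {"fn": "apply_moves", "kwargs": {"moves": [[[0,0,0.01,0,1],[0,0,0.02,0,1]]]}}

```text
time: 28.88
tool_pos: [0.4553, -0.1224, 0.3093]
ee_rot: [3.141, 0.0, 1.581]
wrist_force: [0.2, 0.8, 4.1]
width: 0.0007
finger_force: 1.8
```

>>> {"fn": "apply_moves", "kwargs": {"moves": [[[0,0,0.01,0,1],[0,0,0.02,0,1]]]}}

```text
time: 29.12
tool_pos: [0.4553, -0.1223, 0.3087]
ee_rot: [3.141, 0.0, 1.581]
wrist_force: [-1.3, 0.9, 6.5]
width: 0.0004
finger_force: 3.0
```

>>> {"fn": "apply_moves", "kwargs": {"moves": [[[0,0,-0.5,0,1],[0,0,-1.2,0,1],[-0.6,0.7,-1.3,0,1],[-1.3,1.5,-1.3,0,1],[-2.0,2.3,-1.3,0,1],[-2.64,3,-1.3,0,1],[-2.64,3,-1.3,0,1],[-2.64,3,-1.1,0,1],[-2.64,3,-0.8,0,1],[-2.64,3,-0.5,0,1]]]}}

```text
time: 30.38
tool_pos: [0.6059, -0.2517, 0.3325]
ee_rot: [-3.142, -0.0, 1.582]
wrist_force: [-0.2, 0.3, -0.3]
width: 0.0005
finger_force: 0.0
```

>>> {"fn": "apply_moves", "kwargs": {"moves": [[[0,0,0.05,0,1],[0,0,0.1,0,1],[0,0,0.15,0,1],[0,0,0.2,0,1],[0,0,0.24,0,1]]]}}

```text
time: 31.0
tool_pos: [0.6068, -0.2528, 0.3216]
ee_rot: [3.14, 0.001, 1.581]
wrist_force: [-0.4, -0.1, 0.8]
width: 0.0005
finger_force: 0.5
```

>>> {"fn": "apply_moves", "kwargs": {"moves": [[[0,0,0.03,0,1],[0,0,0.06,0,1]]]}}

```text
time: 31.25
tool_pos: [0.6067, -0.2527, 0.3182]
ee_rot: [3.141, 0.0, 1.581]
wrist_force: [-0.2, -1.5, 1.4]
width: 0.0005
finger_force: 0.4
```

>>> {"fn": "apply_moves", "kwargs": {"moves": [[[0,0,0.02,0,1],[0,0,0.03,0,1]]]}}

```text
time: 31.5
tool_pos: [0.6067, -0.2527, 0.3167]
ee_rot: [3.141, 0.0, 1.581]
wrist_force: [1.4, -0.6, 1.4]
width: 0.0005
finger_force: 0.7
```

>>> {"fn": "apply_moves", "kwargs": {"moves": [[[0,0,0.02,0,1],[0,0,0.03,0,1]]]}}

```text
time: 31.75
tool_pos: [0.6067, -0.2527, 0.3159]
ee_rot: [3.141, 0.001, 1.581]
wrist_force: [-0.8, -0.3, 4.2]
width: 0.0004
finger_force: 1.8
```

>>> {"fn": "apply_moves", "kwargs": {"moves": [[[0,0,0.02,0,1],[0,0,0.03,0,1]]]}}

```text
time: 32.0
tool_pos: [0.6066, -0.2527, 0.3149]
ee_rot: [3.14, 0.001, 1.581]
wrist_force: [-1.4, 0.9, 6.5]
width: 0.0002
finger_force: 3.1
```

>>> {"fn": "apply_moves", "kwargs": {"moves": [[[0,0,0.015,0,1],[0,0,0.03,0,1]]]}}

```text
time: 32.25
tool_pos: [0.6066, -0.2527, 0.3141]
ee_rot: [3.14, 0.001, 1.581]
wrist_force: [-1.4, 0.4, 9.2]
width: 0.0007
finger_force: 4.2
```

>>> {"fn": "apply_moves", "kwargs": {"moves": [[[0,0,0.01,0,1],[0,0,0.02,0,1]]]}}

```text
time: 32.5
tool_pos: [0.6066, -0.2527, 0.3136]
ee_rot: [3.139, 0.002, 1.581]
wrist_force: [-3.3, 0.2, 9.2]
width: 0.0006
finger_force: 4.7
```

>>> {"fn": "apply_moves", "kwargs": {"moves": [[[0,0,0.01,0,1],[0,0,0.02,0,1]]]}}

```text
time: 32.75
tool_pos: [0.6066, -0.2527, 0.3131]
ee_rot: [3.139, 0.002, 1.581]
wrist_force: [-2.7, 1.0, 9.7]
width: 0.0005
finger_force: 5.2
```

>>> {"fn": "apply_moves", "kwargs": {"moves": [[[0,0,0.01,0,1],[0,0,0.02,0,1]]]}}

```text
time: 33.0
tool_pos: [0.6065, -0.2528, 0.3122]
ee_rot: [3.139, 0.002, 1.581]
wrist_force: [-2.8, -0.2, 8.4]
width: 0.0004
finger_force: 4.4
```

>>> {"fn": "apply_moves", "kwargs": {"moves": [[[0,0,0.01,0,1],[0,0,0.02,0,1]]]}}

```text
time: 33.25
tool_pos: [0.6067, -0.2528, 0.3084]
ee_rot: [3.141, 0.0, 1.581]
wrist_force: [0.5, -0.9, 4.4]
width: 0.0006
finger_force: 2.5
```

>>> {"fn": "apply_moves", "kwargs": {"moves": [[[0,0,0.01,0,1],[0,0,0.02,0,1]]]}}

```text
time: 33.5
tool_pos: [0.6067, -0.2528, 0.308]
ee_rot: [3.141, 0.001, 1.581]
wrist_force: [-0.3, -1.4, 5.8]
width: 0.0003
finger_force: 3.2
```

>>> {"fn": "apply_moves", "kwargs": {"moves": [[[0,0,0.01,0,1],[0,0,0.01,0,1]]]}}

```text
time: 33.75
tool_pos: [0.6067, -0.2528, 0.3079]
ee_rot: [3.14, 0.001, 1.581]
wrist_force: [-0.6, -0.2, 6.6]
width: 0.0008
finger_force: 3.4
```

>>> {"fn": "apply_moves", "kwargs": {"moves": [[[0,0,-0.5,0,1],[0,0,-1.3,0,1],[0,0,-2.2,0,1],[0,0,-3,0,1],[0,0,-3,0,1],[0,0,-3,0,1]]]}}

```text
time: 34.5
tool_pos: [0.6068, -0.2526, 0.4544]
ee_rot: [-3.139, -0.002, 1.582]
wrist_force: [-0.6, 0.5, -1.0]
width: 0.0006
finger_force: 0.0
```

Run:
```python
import runpy; runpy.run_path("st.py")
from bench import snapshot
from h import *
import pickle
w=snapshot("wrist"); s=snapshot("scene"); pickle.dump([w,s],open("d5.pkl","wb"))
# bright clip plates over the lid area in scene view, before/after
d4=pickle.load(open("d4.pkl","rb"))["scene"]
th=np.array([.012]);c,si=np.cos(.012),np.sin(.012)
for n,(lx,ly) in dict(a=(75,1),b=(-75,1),c=(-75,-1),d=(75,-1)).items():
    out=[]
    for img in (d4,s):
        R=np.array(s["R"]);f=210/np.tan(np.radians(s["fovy"])/2)
        row=[]
        for o in (20,35,48,54):
            x,y=lx,ly*(36+o); X=np.array([.531+(x*c-y*si)/1e3,-.1875+(x*si+y*c)/1e3,.106])
            q=R@X+s["t"]; u,v=int(s["cx"]+f*q[0]/q[2]),int(s["cy"]+f*q[1]/q[2]); row.append(int(img["image"][v-1:v+2,u-1:u+2].mean()))
        out.append(row)
    print(n,out)
```

```text
{'time': 34.5, 'tool_pos': array([ 0.6068, -0.2526,  0.4544]), 'ee_rot': array([-3.1388e+00, -1.9000e-03,  1.5815e+00]), 'wrist_force': array([-0.6409,  0.4543, -1.0453]), 'wrist_torque': array([ 0.0163,  0.0397, -0.0043]), 'finger_force': 0.0, 'width': 0.0005884636887639291}
a [[160, 72, 62, 77], [156, 136, 103, 86]]
b [[79, 75, 89, 89], [103, 103, 104, 127]]
c [[111, 64, 111, 128], [163, 164, 163, 160]]
d [[61, 58, 137, 127], [102, 164, 159, 164]]
```

```bash
python3 -c "
from bench import ticket; print(ticket.close_job())"
```

```text
the job is handed in; nothing more can be done
None
```

The lid is on the seal and the job is handed in at about 34.5 s. All four clips clicked shut in the order a, c, b, d, with a peak reading of about 11 N; the hand-in gave no verdict, and I did not re-check the loose vials afterwards.

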